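Refit the washed roller in the roller bed

TASK

Put the washed roller from the blue cradle back into the empty middle bay of the roller bed: with the roller tilted, push its lower end into the blue spring cup and press the spring in, then tip the high end down into the white keeper block and let the spring slide it home under the keeper's roof. Work by feel: until it is home, never more than 30 N of contact force on the bed in all; leave the roller level, at rest and released, held between cup and keeper, and do not disturb the loose things on the table.

Things in the scene. Friction and masses are not known exactly. Their poses are not given: they have to be found in the camera images.
- roller: Washed steel roller in the cradle: tube 32 mm in diameter, 160 mm long, grey end caps; at each end a dark axle stub 12 mm in diameter, 20 mm long (200 mm over both stub ends; ends alike); about 0.35 kg. Origin at its middle on the axis, y along the roller, z anywhere around it. In the cradle its axis is level, 58 mm above the table; its middle is free to be gripped from above.
- cradle: Drying cradle, fixed: steel base plate 80 x 150 x 8 mm with two blue V saddles, at y = +60 and -60 mm (10 mm thick, up to 55 mm high). Origin at the centre of its underside; the roller lies along its y axis.
- bed: Fixed roller bed, three bays 80 mm apart along x; the middle one is empty, rollers alike turn in the outer two. Steel side plates, tops 98 mm above the table; between cup and keeper nothing in the empty bay is above 50 mm. Origin on the table under the centre of the empty bay; y along the rollers, from the white keeper blocks (-y) to the blue spring cups (+y).
- bay (a point): Where the roller's middle lies when fitted: 75 mm above the table in the empty bay, axes as the bed's. The fitted roller lies level along y, its stub ends 100 mm away: at +y in the cup, which stays pressed in by 3 mm (4.6 N), at -y under the keeper's roof, against its end wall.
- cup_mouth (a point): Centre of the spring cup's mouth when unpressed (fixed to the bed): y = 87, z = 78 mm in the bed's frame. It opens to -y: mouth 25 mm wide, narrowing in 5 mm to a round 18 mm bore, floor 10 mm behind the mouth; a stub rests on the bore's bottom, 3 mm below its centre. The cup, of slippery plastic, slides 13 mm to +y on a spring: 1 N to start, plus 1.2 N per mm, 16.6 N at its hard stop.
- keeper (a point): Top inner edge of the keeper's roof: y = -94, z = 91 mm in the bed's frame. Block 44 mm wide. Slot along y, 15 mm wide, floor at z = 69: open on top from y = -86 to -94 (mouth flared to 30 mm), roofed (z = 83 to 91, flat) from -94 to the end wall at -100. To go down in front of the roof the stub needs the cup pressed in 9 mm (12 N); easing off then lets it slide under.
- tub: Red tub of sweet-potato slices, fixed, 166 x 250 mm, 67 mm high. Origin at the centre of its underside.
- slice0: Loose sweet-potato slice, purple rim and yellow faces, 52 mm across, 14 mm thick; origin at the centre of its underside.
- slice1: Loose slice, 44 mm across, 14 mm thick.
- slice2: Loose slice, 56 mm across, 14 mm thick.
- slice3: Loose slice, 48 mm across, 14 mm thick.
- brush: Blue cleaning brush, 220 mm long, lying on the table along its x axis.
- bottle: White plastic bottle with a blue cap, standing, 68 mm across, 170 mm high; origin at the centre of its underside.
- bearing: Loose dark steel bearing ring, 42 mm across, 12 mm high; origin at the centre of its underside.
There are look-alikes about, which are no part of the job. There is more than one size of the roller; the one meant has the size given above.

How it is judged:
By the outcome, as a careful person would: the job done as asked, in the order asked, and still so for the second after the job is handed in, with the robot touching nothing.
It also fails if it takes over 64 s, if anything falls off the work surface, if the arm or the gripper's body presses on something with over 40 N, if the wrist force passes 120 N, or if a joint passes its speed limit or range.

ROBOT

A 6-joint arm with a two-finger parallel gripper is mounted at the origin on the work surface. World frame = base frame: x ahead of the robot, y to its left, z up, the work surface at z = 0. Lengths are in m, angles in degrees, forces in N, time in s.
With the tool pointing down it reaches from about 0.25 to 0.725 m from the base axis. Payload 9.7 kg.
Tool frame: the origin (TCP) lies at the very end of the fingers, on their centre line; the grasp point (between the pads) lies 19 mm behind it; x points along the fingers, z is the direction in which the jaws open and shut, and the axes are right-handed (so a half turn about x gives the same grasp; the last joint's range is limited). The gripper opens to 85 mm and grips with 20 to 120 N. Pads are 22 mm wide; open, the fingers measure 114 mm over their backs; the gripper's body (76 mm by 85 mm) begins 54 mm behind the grasp point. The pads swing forward as they close: fully open they stand 13 mm farther back than shut.
Start: joints at [69.786, 4.979, 10.078, 95.1, 0, 90], TCP at [0.19, 0.516, 0.2] pointing down, gripper open.
Joint ranges: [-179.16, 179.16], [-48.56, 103.87], [-65.8, 70.77], [-126.05, 130.52], [-82.76, 87.17], [-180, 180]. Speed limits (degrees/s): [127.2, 127.2, 147.25, 180, 180, 180].

INTERFACE

Orientations are given as [roll, pitch, yaw] about the fixed x, y, z axes, in that order (R = Rz(yaw) Ry(pitch) Rx(roll)).
In Python, from workcell import sensors, vision, job_done gives the robot as it stands.
- The arm moves only by the tool carry_out, never from a script. Its argument "increments" is a list of rows, each a list of 7 numbers: the turn, a rotation vector about the tool's x, y, z in degrees, then the shift along the tool's x, y, z in mm, then the opening in per cent of the stroke, from 0 (shut) to 100 (fully open). A call has 1 to 12 rows; each row shifts and turns the commanded pose from where the row before left it, along the tool's axes as they then stand; what a row does not reach is not made up. A row lasts 1/8 s, in which the tool goes at most 62.5 mm and 10.7 degrees, less where a joint would pass 70% of its speed; a pose out of reach is approached as far as the arm can. A call is refused whole if a number of a shift passes 62.5 or a number of a turn 10.7, either way. A call with a gripper value outside its range is refused whole. The fingers move at their own pace and stop on an object; "squeeze" is the grip in N (left out, the last holds). Time passes only in rows, so rows that do not move let the fingers close. It gives the time, the measured TCP pose, the force and the opening at its end, in the units of the state.
- sensors.get_obs(): the state, without advancing time (a new reading comes with each control period).
- vision.camera(name): name is "side" or "top" or "wrist"; returns the picture (400x640x3 uint8, red, green, blue); there is no depth.
- vision.calibration(name): a dict with "camera_matrix" (3x3 intrinsics, pixels), "dist" ([k1, k2, p1, p2, k3] as OpenCV has them; the pictures are not rectified), "extrinsics" (4x4, takes a point from world to camera coordinates); the wrist camera has in their place "mount" (4x4, takes a point from camera to tool coordinates, whose origin is the TCP and whose axes are the tool frame's). Camera axes: x right, y up, looking along -z (the intrinsics and any distortion apply to the point x, -y, -z); pixel columns grow to the right and rows downward; lengths in m; the calibration is good to about 2 mm. A picture is of the moment at which its call begins: read the wrist's pose just before it. calibration takes no time and is no camera call.
- job_done(): hands the job in, once; it reports no verdict.
The state is a dict: "time": time; "q": joint angles; "qd": joint speeds; "joint_efforts": joint torques, N m; "ee_pos": TCP position; "tcp_rot": TCP orientation; "wrist_force": force on the tool from outside, world axes, zero at the start; "torque": the same for the moment, N m; "opening": finger opening in m.
Only numpy, scipy, OpenCV 4.12 (cv2) and the standard library are available. Lean on these libraries where they do the work, as an engineer would, in place of code of your own. Each camera call takes 0.05 s, during which the arm holds its last target.

## Working session

There is one attempt and no reset: what is moved stays moved. The work goes in short steps, Python scripts to look and compute and a tool call to move; the robot and the scene stay as the last step left them, time stands still between calls to the robot, and variables do not carry over. Pictures are saved under pics/ and viewed, and the job is handed in when it is done.

Besides the shell and the picture viewer there is one more tool, called after "Emit:" in YAML: its name, and indented under it one key for each argument. carry_out: Moves the arm, as the interface text tells. Its arguments: {"type":"object","properties":{"increments":{"type":"array"},"squeeze":{"type":"number"}},"required":["increments"]}

```bash
ls; mkdir -p pics
cat > a.py <<'E'
from workcell import sensors, vision
import cv2
for n in ["top","side","wrist"]:
    o=sensors.get_obs()
    im=vision.camera(n); cv2.imwrite(f"pics/{n}0.png",im[:,:,::-1])
    print(n,{k:(v.round(4).tolist() if hasattr(v,'round') else v) for k,v in vision.calibration(n).items()})
print(o)
E
python3 a.py
```

```text
pics
top {'camera_matrix': [[452.0907, 0.0, 317.7235], [0.0, 452.0907, 197.1297], [0.0, 0.0, 1.0]], 'dist': [-0.133, 0.0, 0.0, 0.0, 0.0], 'extrinsics': [[0.0138, -0.9998, -0.0147, -0.0202], [0.9981, 0.0129, 0.0602, -0.4939], [-0.06, -0.0155, 0.9981, -1.3836], [0.0, 0.0, 0.0, 1.0]]}
side {'camera_matrix': [[365.3384, 0.0, 317.751], [0.0, 365.3384, 203.808], [0.0, 0.0, 1.0]], 'dist': [0.0212, 0.0, 0.0, 0.0, 0.0], 'extrinsics': [[0.7811, -0.6243, 0.0141, -0.4281], [0.4782, 0.6126, 0.6293, -0.2681], [-0.4015, -0.4848, 0.777, -0.9005], [0.0, 0.0, 0.0, 1.0]]}
wrist {'camera_matrix': [[285.265, 0.0, 322.3246], [0.0, 285.265, 198.7773], [0.0, 0.0, 1.0]], 'dist': [-0.0088, 0.0, 0.0, 0.0, 0.0], 'mount': [[-0.0005, 0.2755, -0.9613, -0.172], [0.0003, 0.9613, 0.2755, 0.0685], [1.0, -0.0002, -0.0005, -0.0011], [0.0, 0.0, 0.0, 1.0]]}
{'time': 0.1, 'q': array([6.97882029e+01, 5.00518934e+00, 1.00403964e+01, 9.50993010e+01,
       8.60830639e-04, 9.00000398e+01]), 'qd': array([ 0.06197913, -0.11260734,  0.1100266 ,  0.06666892,  0.07464885,
       -0.05087369]), 'joint_efforts': array([-5.66200288e-05, -5.21564376e+01,  4.65651512e+01,  1.60066044e-02,
       -4.48155458e-05, -5.04609943e-06]), 'ee_pos': array([0.18993528, 0.51591489, 0.19989302]), 'tcp_rot': array([ 179.23056077,   89.93590023, -110.98127656]), 'wrist_force': array([ 0.24986548, -0.66039644,  0.25695386]), 'torque': array([-0.02917022, -0.03417698,  0.03304057]), 'opening': 0.08544959740187837}
```

View pics/top0.png

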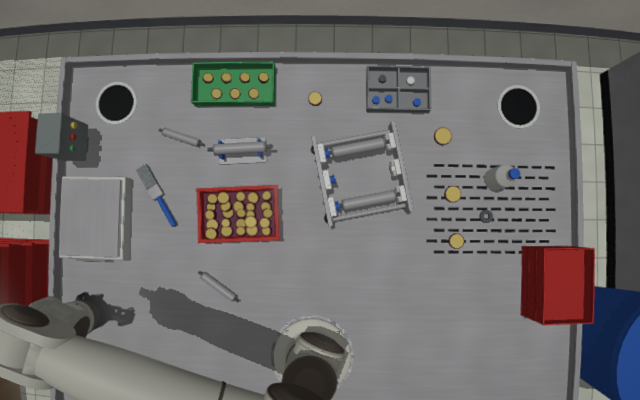

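View pics/side0.png

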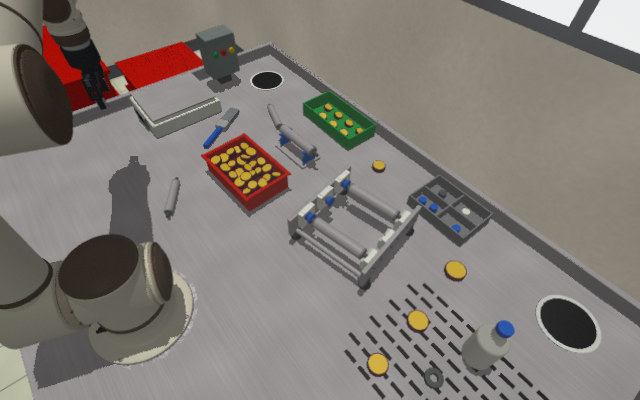

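View pics/wrist0.png

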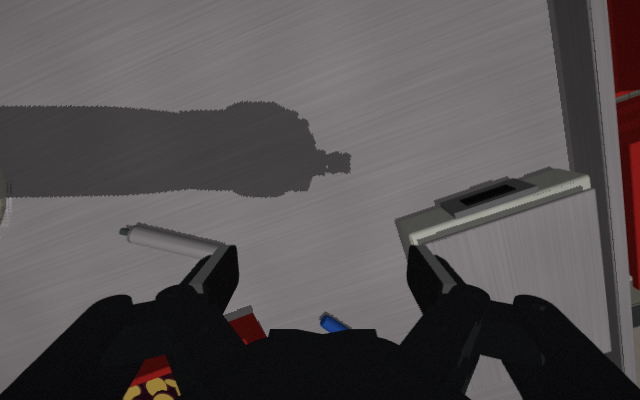

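The top view shows five candidates: the roller in the blue cradle (240,149), loose thin rollers at (180,137) and (218,286), and the bed's outer rollers at (358,148) and (368,202). By the description it is the one in the blue cradle, so I'll check that in a crop.

```bash
cat > h.py <<'E'
from workcell import sensors, vision
import cv2, numpy as np
from scipy.spatial.transform import Rotation as R
def ray(n,uv,obs=None):
    c=vision.calibration(n); K=np.array(c["camera_matrix"]); d=np.array(c["dist"])
    p=cv2.undistortPoints(np.array(uv,float).reshape(-1,1,2),K,d).reshape(-1,2)
    D=np.c_[p[:,0],-p[:,1],-np.ones(len(p))]
    if n=="wrist":
        T=np.eye(4);T[:3,:3]=R.from_euler('xyz',obs['tcp_rot'],degrees=True).as_matrix();T[:3,3]=obs['ee_pos']
        M=T@np.array(c["mount"])
    else: M=np.linalg.inv(np.array(c["extrinsics"]))
    return M[:3,3],(M[:3,:3]@D.T).T
def onz(n,uv,z,obs=None):
    o,D=ray(n,uv,obs); t=(z-o[2])/D[:,2]; return o+D*t[:,None]
def proj(n,P,obs=None):
    c=vision.calibration(n); K=np.array(c["camera_matrix"]); d=np.array(c["dist"])
    P=np.array(P,float).reshape(-1,3)
    if n=="wrist":
        T=np.eye(4);T[:3,:3]=R.from_euler('xyz',obs['tcp_rot'],degrees=True).as_matrix();T[:3,3]=obs['ee_pos']
        E=np.linalg.inv(T@np.array(c["mount"]))
    else: E=np.array(c["extrinsics"])
    Q=(E[:3,:3]@P.T).T+E[:3,3]; Q=Q*[1,-1,-1]
    return cv2.projectPoints(Q,np.zeros(3),np.zeros(3),K,d)[0].reshape(-1,2)
def crop(src,dst,x0,y0,x1,y1,s):
    im=cv2.imread(src)[y0:y1,x0:x1]; cv2.imwrite(dst,cv2.resize(im,None,fx=s,fy=s,interpolation=cv2.INTER_CUBIC))
E
python3 - <<'E'
from h import *
crop("pics/top0.png","pics/c1.png",150,120,290,180,5)
crop("pics/top0.png","pics/c2.png",300,115,420,230,5)
crop("pics/side0.png","pics/c3.png",280,150,430,290,4)
E
```

```text
(no output)
```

View pics/c1.png

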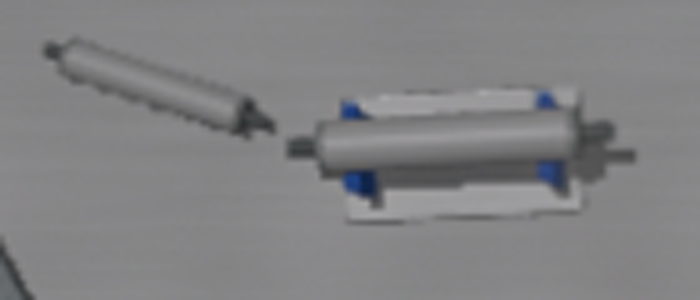

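View pics/c2.png

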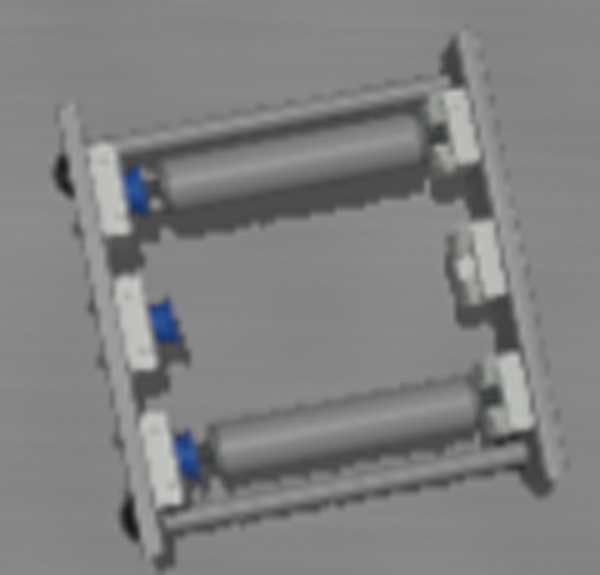

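View pics/c3.png

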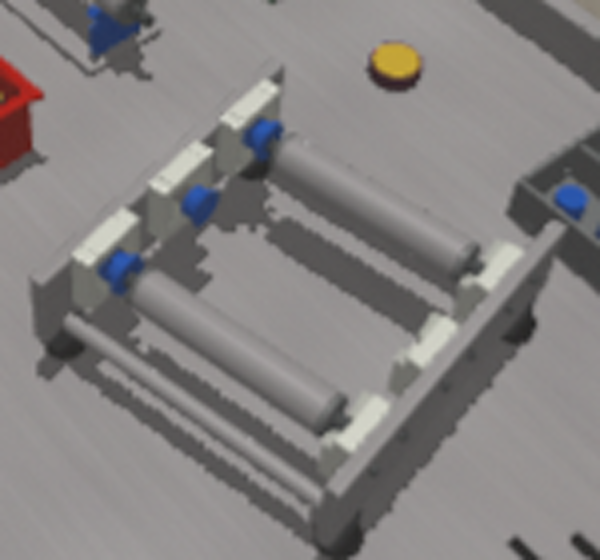

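Run:
```python
from h import *
f=lambda x,y,c: (c[0]+x/5-.4,c[1]+y/5-.4)
a=[f(288,148,(150,120)),f(613,130,(150,120)),f(320,145,(150,120)),f(578,132,(150,120))]
P=onz("top",a,.058);print(P.round(4)*1000,np.linalg.norm(P[0]-P[1]),np.linalg.norm(P[2]-P[3]))
d=P[0]-P[1];print("yaw",np.degrees(np.arctan2(-d[0],d[1])),P.mean(0))
d=P[2]-P[3];print("yaw",np.degrees(np.arctan2(-d[0],d[1])))
c=(300,115)
b=[f(163,183,c),f(425,138,c),f(213,450,c),f(476,402,c)]
B=onz("top",b,.075);print((B*1000).round(1))
for i in(0,2):
  d=B[i]-B[i+1];print("bedyaw",np.degrees(np.arctan2(-d[0],d[1])),np.linalg.norm(d))
print(B.mean(0), np.linalg.norm(B[0]-B[2]))
# plates tops ends z=.098
b=[f(70,106,c),f(150,562,c),f(465,35,c),f(545,485,c)]
C=onz("top",b,.098);print((C*1000).round(1),C.mean(0))
for i in(0,2):
  d=C[i]-C[i+1];print("yaw",np.degrees(np.arctan2(d[1],d[0])))
# side: tubes
g=lambda x,y:(280+x/4-.4,150+y/4-.4)
print(onz("side",[g(285,160),g(465,258),g(145,292),g(330,410)],.075)*1000)
```

```text
[[633.9 325.7  58. ]
 [646.2 126.   58. ]
 [635.8 305.8  58. ]
 [644.8 147.3  58. ]] 0.20011813983854035 0.15881421044501265
yaw 3.52724561227963 [0.6402006  0.22617953 0.058     ]
yaw 3.239141798567422
[[ 628.2  -55.8   75. ]
 [ 657.6 -212.2   75. ]
 [ 469.3  -87.2   75. ]
 [ 499.8 -242.9   75. ]]
bedyaw 10.641288328987946 0.15914529474940647
bedyaw 11.06671818357934 0.1587131033417278
[ 0.56371176 -0.14950178  0.075     ] 0.16195751258871932
[[ 6.696e+02 -2.000e-01  9.800e+01]
 [ 4.028e+02 -5.050e+01  9.800e+01]
 [ 7.154e+02 -2.329e+02  9.800e+01]
 [ 4.503e+02 -2.800e+02  9.800e+01]] [ 0.55954174 -0.14089432  0.098     ]
yaw 10.667562261061308
yaw 10.066755827604643
[[ 623.37727075  -58.57719539   75.        ]
 [ 661.31985301 -202.12975047   75.        ]
 [ 469.29216862  -88.74164408   75.        ]
 [ 504.38237741 -234.02669438   75.        ]]
```

```bash
cat >> h.py <<'E'
def rotx(): pass
def show():
    o=sensors.get_obs(); M=R.from_euler('xyz',o['tcp_rot'],degrees=True).as_matrix()
    print('t',o['time'],'p',(o['ee_pos']*1000).round(1),'F',o['wrist_force'].round(1),'T',o['torque'].round(2),'open',round(o['opening']*1000,1),'q',o['q'].round(1));print(M.round(3)); return o,M
def goal(yaw,tilt=0):
    # tool y = axis dir (bed/cradle +y, low by tilt), x down, z = x cross y
    a=np.radians(yaw);y=np.array([-np.sin(a),np.cos(a),0]);t=np.radians(tilt)
    X=np.array([0,0,-1.]);Yv=np.cos(t)*y+np.sin(t)*X;Xv=np.cos(t)*X-np.sin(t)*y
    return np.c_[Xv,Yv,np.cross(Xv,Yv)]
def plan(p_mm,G):
    o,M=show(); rv=R.from_matrix(M.T@G).as_rotvec(degrees=True)
    dp=np.array(p_mm)-o['ee_pos']*1000
    print('rotvec tool',rv.round(2),'shift world',dp.round(1),'shift in tool now',(M.T@dp).round(1),'shift in goal tool',(G.T@dp).round(1))
E
python3 - <<'E'
from h import *
plan([620,226,200],goal(3.4))
E
```

```text
t 0.15 p [190.  515.9 199.9] F [-0.2  0.1 -0.4] T [ 0.01  0.01 -0.05] open 85.5 q [69.8  5.  10.  95.1 -0.  90. ]
[[-0.    -0.938  0.346]
 [-0.001  0.346  0.938]
 [-1.    -0.    -0.001]]
rotvec tool [ 6.639e+01 -5.000e-02  4.000e-02] shift world [ 4.300e+02 -2.899e+02  1.000e-01] shift in tool now [ 1.000e-01 -5.037e+02 -1.235e+02] shift in goal tool [-1.000e-01 -3.149e+02  4.121e+02]
```

Run:
```python
from h import *
plan([575,-208,260],goal(10.7))
```

```text
t 0.15 p [190.  515.9 199.9] F [-0.2  0.1 -0.4] T [ 0.01  0.01 -0.05] open 85.5 q [69.8  5.  10.  95.1 -0.  90. ]
[[-0.    -0.938  0.346]
 [-0.001  0.346  0.938]
 [-1.    -0.    -0.001]]
rotvec tool [ 5.909e+01 -5.000e-02  3.000e-02] shift world [ 385.  -723.9   60.1] shift in tool now [ -59.5 -611.5 -546.4] shift in goal tool [ -60.1 -782.8  243.9]
```

Emit:
carry_out:
  increments:
    - [0,0,0,-4,-41,-36,100]
    - [0,0,0,-4,-41,-36,100]
    - [0,0,0,-4,-41,-36,100]
    - [0,0,0,-4,-41,-36,100]
    - [0,0,0,-4,-41,-36,100]
    - [0,0,0,-4,-41,-36,100]
    - [0,0,0,-4,-41,-36,100]
    - [0,0,0,-4,-41,-36,100]
    - [0,0,0,-4,-41,-36,100]
    - [0,0,0,-4,-41,-36,100]
    - [0,0,0,-4,-41,-36,100]
    - [0,0,0,-4,-41,-36,100]

```text
time: 1.65
ee_pos: [0.503, -0.0611, 0.2485]
tcp_rot: [-20.5, 90.0, 49.3]
wrist_force: [0.6, 0.9, 0.7]
opening: 0.0851
```

Emit:
carry_out:
  increments:
    - [0,0,0,-4,-41,-36,100]
    - [0,0,0,-4,-41,-36,100]
    - [0,0,0,-4,-38,-38,100]
    - [10,0,0,0,0,0,100]
    - [10,0,0,0,0,0,100]
    - [10,0,0,0,0,0,100]
    - [10,0,0,0,0,0,100]
    - [10,0,0,0,0,0,100]
    - [9,0,0,0,0,0,100]
    - [0,0,0,0,0,0,100]

```text
time: 2.9
ee_pos: [0.577, -0.2039, 0.2602]
tcp_rot: [148.8, 90.0, 159.6]
wrist_force: [0.1, -0.4, -0.2]
opening: 0.0851
```

Run:
```python
from h import *
o,M=show()
im=vision.camera("wrist"); cv2.imwrite("pics/w1.png",im[:,:,::-1])
np.save("w1.npy",o,allow_pickle=True)
```

```text
t 2.9 p [ 577.  -203.9  260.2] F [ 0.1 -0.4 -0.2] T [ 0.01 -0.03  0.01] open 85.1 q [-19.5  16.1  29.6 103.6   0.   59.7]
[[-0.001 -0.188  0.982]
 [ 0.     0.982  0.188]
 [-1.     0.    -0.   ]]
```

View pics/w1.png

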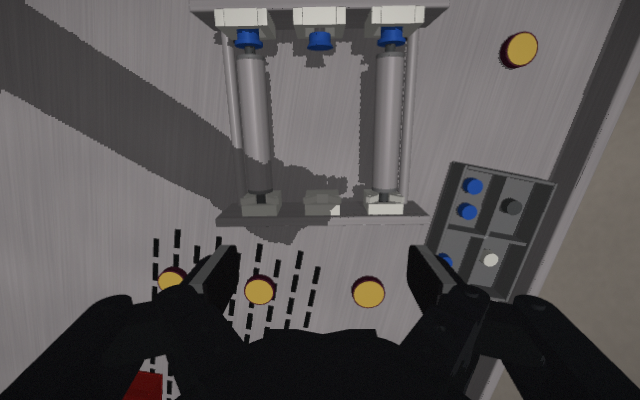

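The wrist view shows the whole bed: cups at the top (248,38), (320,40), (391,36), with the middle cup empty. The keepers are near row 203, with the middle one at (322,203).

Run:
```python
from h import *
crop("pics/w1.png","pics/w1a.png",180,0,460,80,2.8)
crop("pics/w1.png","pics/w1b.png",220,170,440,240,3.5)
```

```text
(no output)
```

View pics/w1a.png

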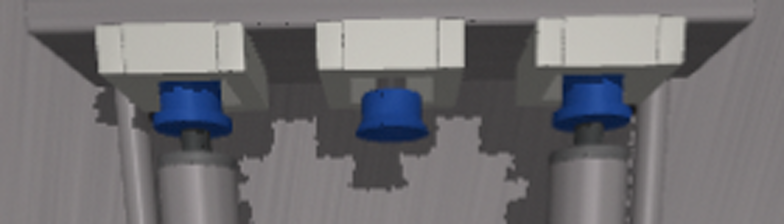

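View pics/w1b.png

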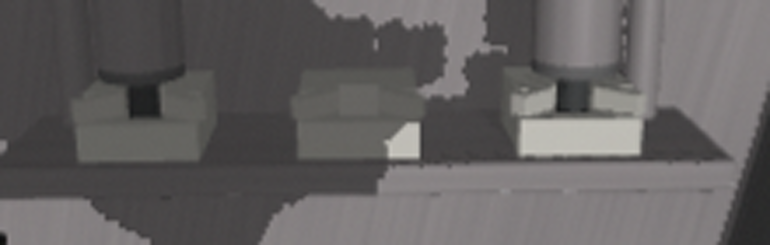

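```bash
cat > fit.py <<'E'
from h import *
o=np.load("w1.npy",allow_pickle=True).item()
s=3.5;k=lambda x,y:(220+(x+.5)/s-.5,170+(y+.5)/s-.5)
L=[k(77,120),k(202,119),k(297,121),k(420,121),k(518,119),k(641,119)]
P=onz("wrist",L,.091,o)*1000
Bx=np.array([-102,-58,-22,22,58,102.]);By=np.full(6,-94.)
# rigid 2D fit
A=np.array([[x,-y,1,0] for x,y in zip(Bx,By)]+[[y,x,0,1] for x,y in zip(Bx,By)],float)
def rigid(B,W):
    bc,wc=B.mean(0),W.mean(0);H=(B-bc).T@(W-wc);U,S,V=np.linalg.svd(H);Rm=V.T@np.diag([1,np.linalg.det(V.T@U.T)])@U.T
    return Rm,wc-Rm@bc
B=np.c_[Bx,By];Rm,t=rigid(B,P[:,:2]);print("keeper only yaw",np.degrees(np.arctan2(Rm[1,0],Rm[0,0])),t,(P[:,:2]-(B@Rm.T+t)).round(1).tolist())
# rollers' tube edges axis: tube end caps, far end (y=+80) & near (y=-80): from left/right silhouettes
Rm0=Rm
def w(p): p=np.array(p,float); return np.r_[Rm@p[:2]+t,p[2]]
Q=[w((x,87,78)) for x in(-80,0,80)]+[w((0,y,75)) for y in(-100,100)]+[w((80*s_,y,75)) for s_ in(-1,1) for y in (-80,80)]
print(proj("wrist",np.array(Q)/1000,o).round(1))
E
python3 fit.py
```

```text
keeper only yaw 10.9334758183108 [ 566.59369116 -146.81880427] [[1.1, 0.3], [1.8, 0.7], [-0.1, -0.4], [-0.2, -0.5], [-1.3, -0.0], [-1.3, -0.1]]
[[250.8  46.4]
 [322.1  46.2]
 [393.3  46.2]
 [322.3 204.7]
 [322.   34.1]
 [260.3 190. ]
 [251.9  53.8]
 [384.2 189.8]
 [392.3  53.6]]
```

```bash
cat >> fit.py <<'E'
print('----')
c=lambda x,y:(180+(x+.5)/2.8-.5,(y+.5)/2.8-.5)
C=[c(192,121),c(391,129),c(592,117)]
PC=onz("wrist",C,.078,o)*1000
BC=np.array([[-80,90],[0,87],[80,90.]])
B2=np.r_[B,BC];W2=np.r_[P[:,:2],PC[:,:2]]
# equal weight of sides
Bm=np.r_[B,BC,BC];Wm=np.r_[P[:,:2],PC[:,:2],PC[:,:2]]
Rm,t=rigid(Bm,Wm);yaw=np.degrees(np.arctan2(Rm[1,0],Rm[0,0]))
print(yaw,t);print(((W2-(B2@Rm.T+t))@Rm).round(1))
E
python3 fit.py
```

```text
keeper only yaw 10.9334758183108 [ 566.59369116 -146.81880427] [[1.1, 0.3], [1.8, 0.7], [-0.1, -0.4], [-0.2, -0.5], [-1.3, -0.0], [-1.3, -0.1]]
[[250.8  46.4]
 [322.1  46.2]
 [393.3  46.2]
 [322.3 204.7]
 [322.   34.1]
 [260.3 190. ]
 [251.9  53.8]
 [384.2 189.8]
 [392.3  53.6]]
----
11.582688298795292 [ 565.08592667 -146.61271198]
[[ 1.5  0.7]
 [ 2.3  0.5]
 [ 0.2 -0.7]
 [ 0.1 -1.2]
 [-0.9 -0.9]
 [-0.9 -1.5]
 [-0.2  1. ]
 [-0.6  0. ]
 [-0.3  0.5]]
```

Run:
```python
from h import *
plan([640,226,170],goal(3.4))
```

```text
t 2.95 p [ 577.  -204.   260.2] F [-1.  -0.1  0.4] T [-0.01  0.01 -0.04] open 85.6 q [-19.5  16.1  29.6 103.6  -0.   59.6]
[[-0.    -0.19   0.982]
 [ 0.     0.982  0.19 ]
 [-1.     0.    -0.   ]]
rotvec tool [ 7.58 -0.03 -0.01] shift world [ 63.  430.  -90.2] shift in tool now [ 90.2 410.1 143.8] shift in goal tool [ 90.2 425.5  88.4]
```

Emit:
carry_out:
  increments:
    - [7.5,0,0,0,0,0,100]
    - [0,0,0,10,53,11,100]
    - [0,0,0,10,53,11,100]
    - [0,0,0,10,53,11,100]
    - [0,0,0,12,53,11,100]
    - [0,0,0,12,53,11,100]
    - [0,0,0,12,53,11,100]
    - [0,0,0,12,53,11,100]
    - [0,0,0,12,54,11,100]
    - [0,0,0,0,0,0,100]
    - [0,0,0,0,0,0,100]

```text
time: 4.32
ee_pos: [0.6404, 0.2254, 0.1702]
tcp_rot: [-142.1, 90.0, -138.6]
wrist_force: [0.3, 0.1, 0.1]
opening: 0.0857
```

Run:
```python
from h import *
o,M=show()
im=vision.camera("wrist"); cv2.imwrite("pics/w2.png",im[:,:,::-1])
np.save("w2.npy",o,allow_pickle=True)
```

```text
t 4.325 p [640.4 225.4 170.2] F [0.3 0.1 0.1] T [-0.04 -0.06 -0.04] open 85.7 q [ 19.4  23.3  28.6  95.4  -0.  105.9]
[[-0.001 -0.06   0.998]
 [-0.     0.998  0.06 ]
 [-1.    -0.    -0.001]]
```

View pics/w2.png

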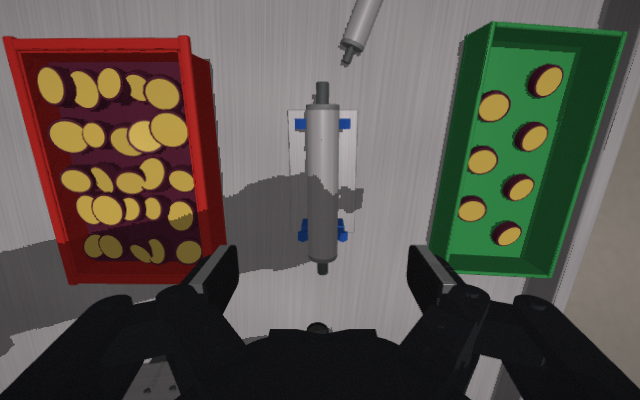

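Run:
```python
from h import *
o=np.load("w2.npy",allow_pickle=True).item()
P=onz("wrist",[(322.3,82),(322.3,273),(322,105),(322.3,262)],.058,o)*1000
print(P.round(1),P[:2].mean(0),np.linalg.norm(P[0]-P[1]))
d=P[0]-P[1];print(np.degrees(np.arctan2(-d[0],d[1])))
m=P[:2].mean(0);m[2]=39-1; plan(m,goal(3.4))
```

```text
[[635.2 325.   58. ]
 [647.3 126.1  58. ]
 [636.2 304.7  58. ]
 [646.5 139.8  58. ]] [641.26467266 225.54774053  58.        ] 199.26797116228835
3.461421200355016
t 4.375 p [640.6 224.7 170.8] F [-0.7 -1.  -0.7] T [-0.01 -0.04  0.06] open 85.5 q [ 19.3  23.2  28.6  95.4  -0.  106. ]
[[ 0.    -0.059  0.998]
 [-0.     0.998  0.059]
 [-1.    -0.     0.   ]]
rotvec tool [-0.04  0.01  0.01] shift world [   0.7    0.8 -132.8] shift in tool now [132.8   0.8   0.7] shift in goal tool [132.8   0.8   0.7]
```

Emit:
carry_out:
  increments:
    - [0,0,0,35,0,0,100]
    - [0,0,0,35,0.5,0.5,100]
    - [0,0,0,35,0,0,100]
    - [0,0,0,18,0,0,100]
    - [0,0,0,9,0,0,100]
    - [0,0,0,0,0,0,100]
    - [0,0,0,0,0,0,30]
    - [0,0,0,0,0,0,25]
    - [0,0,0,0,0,0,20]
    - [0,0,0,0,0,0,20]
    - [0,0,0,0,0,0,20]
    - [0,0,0,0,0,0,20]
  squeeze: 70

```text
time: 5.88
ee_pos: [0.6406, 0.2261, 0.04]
tcp_rot: [86.4, 90.0, 89.7]
wrist_force: [-6.4, -1.1, 10.0]
opening: 0.0174
```

Run:
```python
from h import *
show()
im=vision.camera("wrist"); cv2.imwrite("pics/w3.png",im[:,:,::-1])
```

```text
t 5.875 p [640.6 226.1  40. ] F [-6.4 -1.1 10. ] T [-0.24  1.33 -0.02] open 17.4 q [ 19.4  22.6  13.3  80.7   0.  106.1]
[[ 0.    -0.058  0.998]
 [ 0.     0.998  0.058]
 [-1.     0.     0.   ]]
```

View pics/w3.png

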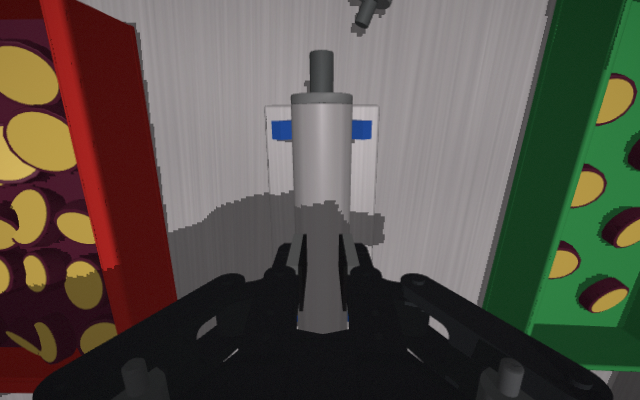

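Run:
```python
from h import *
im=vision.camera("side"); cv2.imwrite("pics/s3.png",im[:,:,::-1])
crop("pics/s3.png","pics/s3c.png",230,60,370,190,5)
crop("pics/w3.png","pics/w3c.png",220,180,420,380,4)
show()
```

```text
t 5.975 p [640.6 226.1  40. ] F [-6.9 -0.   8.9] T [-0.22  1.38  0.05] open 17.1 q [ 19.4  22.6  13.3  80.7   0.  106.1]
[[ 0.    -0.058  0.998]
 [ 0.     0.998  0.058]
 [-1.     0.     0.   ]]
```

View pics/s3c.png

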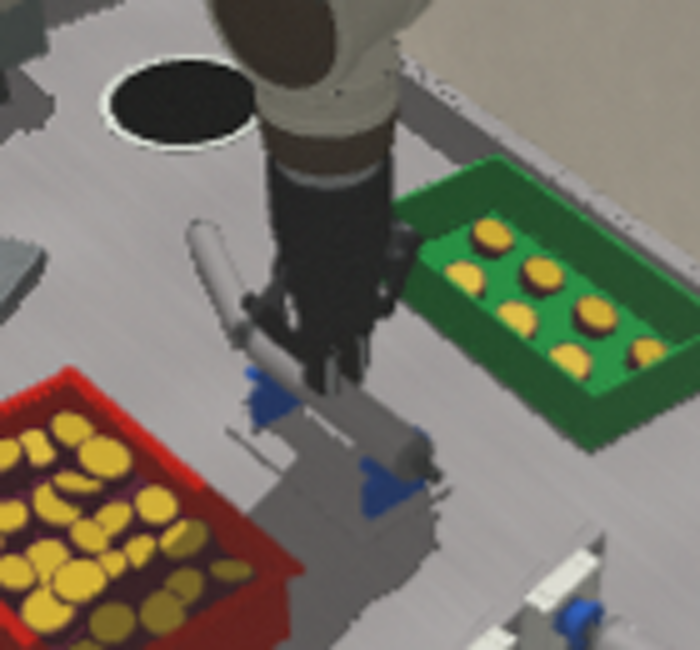

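View pics/w3c.png

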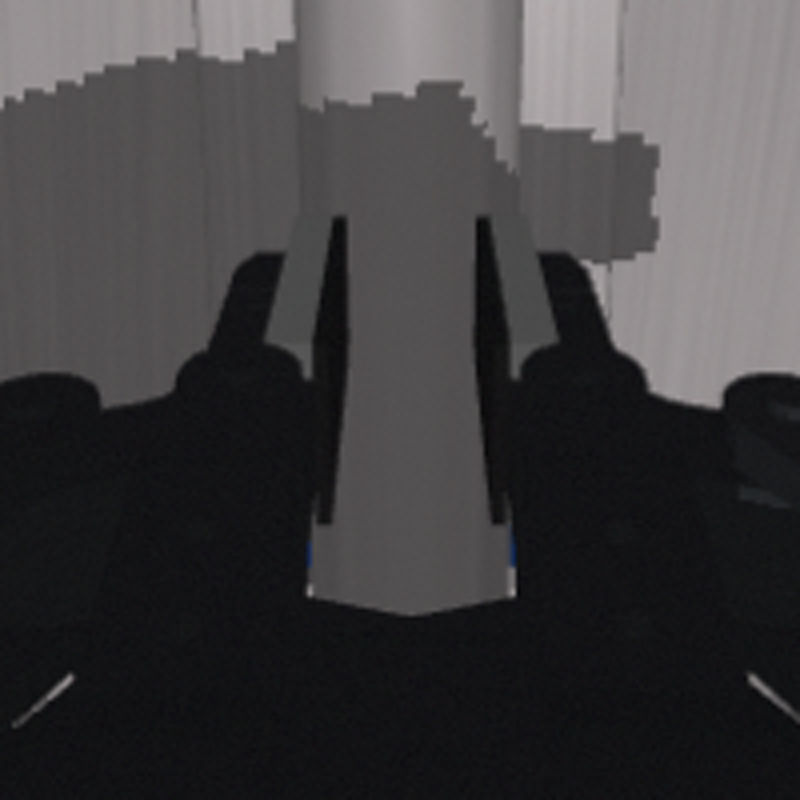

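Run:
```python
from h import *
P=[[.19,.516,.2],[.19,.516,.213],[.19,.516,.228],[.19,.516,.241]]
z=np.array([.346,.938,0])
Q=[np.array(p)+s*z*.043 for p in P for s in(-1,1)]
uv=proj("side",Q);print(uv.round(1))
im=cv2.imread("pics/side0.png")[20:130,30:140];im=cv2.resize(im,None,fx=6,fy=6,interpolation=cv2.INTER_CUBIC)
for i,(u,v) in enumerate(uv): cv2.circle(im,(int((u-30)*6),int((v-20)*6)),4,[(0,255,0),(0,255,255),(255,0,255),(255,255,0)][i//2],1)
cv2.imwrite("pics/s0c.png",im)
T=[[.6406,.2261,.04],[.6406,.2261,.059]];print(proj("side",T))
```

```text
[[111.7 121.8]
 [112.1 104.2]
 [109.7 118.1]
 [110.2 100.5]
 [107.3 113.7]
 [107.9  96.1]
 [105.3 109.8]
 [106.   92.3]]
[[297.53143164 144.08171418]
 [297.36536857 139.77568276]]
```

View pics/s0c.png

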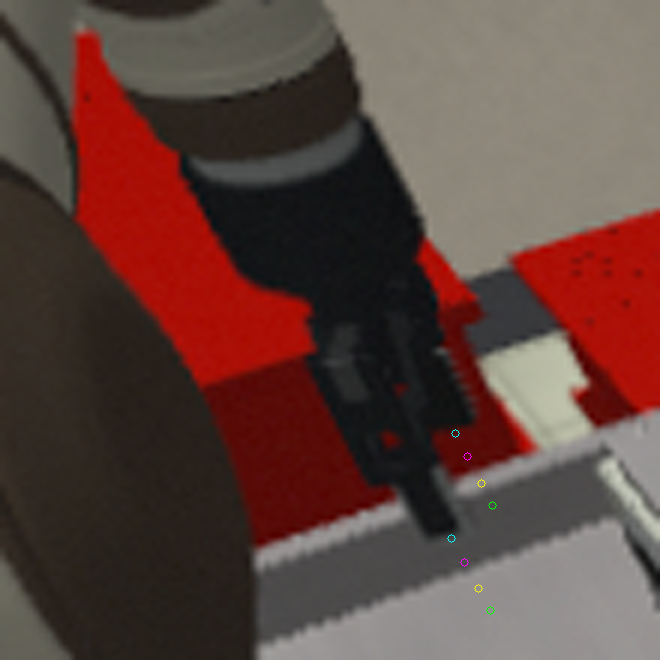

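The side view shows the open fingertips about 41 mm behind the stated TCP. The first close therefore only pinched the tube's top (opening 17 mm). I'll open, go down about 32 mm and grip again.

Emit:
carry_out:
  increments:
    - [0,0,0,0,0,0,80]
    - [0,0,0,0,0,0,80]
    - [0,0,0,0,0,0,80]
    - [0,0,0,0,0,0,80]
    - [0,0,0,0,0,0,80]

```text
time: 6.6
ee_pos: [0.641, 0.2259, 0.0384]
tcp_rot: [-165.3, 90.0, -162.0]
wrist_force: [-0.1, 0.1, -0.0]
opening: 0.0682
```

Run:
```python
from h import *
o,M=show()
im=vision.camera("wrist"); cv2.imwrite("pics/w4.png",im[:,:,::-1])
```

```text
t 6.6 p [641.  225.9  38.4] F [-0.1  0.1 -0. ] T [0.02 0.01 0.  ] open 68.2 q [ 19.4  22.7  13.3  80.6   0.  106.1]
[[-0.    -0.057  0.998]
 [-0.     0.998  0.057]
 [-1.    -0.    -0.   ]]
```

View pics/w4.png

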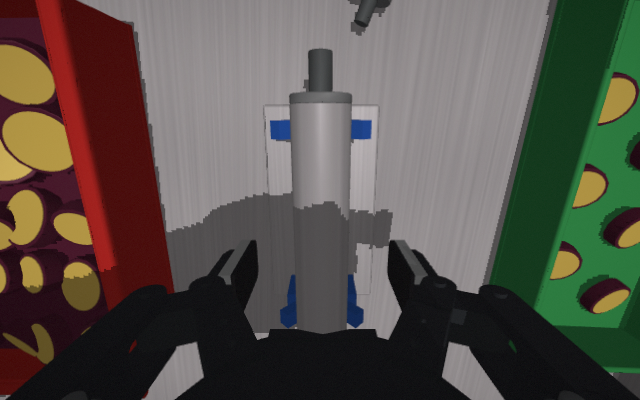

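Emit:
carry_out:
  increments:
    - [0,0,0,10,0,0,80]
    - [0,0,0,10,0,0,80]
    - [0,0,0,6,0,0,80]
    - [0,0,0,4,0,0,80]
    - [0,0,0,0,0,0,80]
    - [0,0,0,0,0,0,45]
    - [0,0,0,0,0,0,35]
    - [0,0,0,0,0,0,25]
    - [0,0,0,0,0,0,25]
    - [0,0,0,0,0,0,25]
    - [0,0,0,0,0,0,25]
  squeeze: 70

```text
time: 8.02
ee_pos: [0.6403, 0.226, 0.0092]
tcp_rot: [170.5, 89.9, 173.8]
wrist_force: [-6.4, -0.5, 5.3]
opening: 0.0301
```

Run:
```python
from h import *
o,M=show()
im=vision.camera("wrist"); cv2.imwrite("pics/w5.png",im[:,:,::-1])
im=vision.camera("side"); cv2.imwrite("pics/s5.png",im[:,:,::-1])
crop("pics/s5.png","pics/s5c.png",230,60,370,190,5)
```

```text
t 8.025 p [640.3 226.    9.2] F [-6.4 -0.5  5.3] T [-0.19  1.24  0.02] open 30.1 q [ 19.4  23.1  10.6  77.6   0.  106.1]
[[-0.001 -0.058  0.998]
 [ 0.     0.998  0.058]
 [-1.     0.    -0.001]]
```

View pics/w5.png

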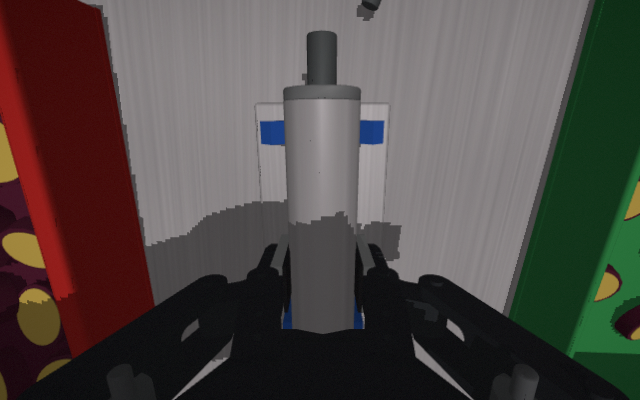

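View pics/s5c.png

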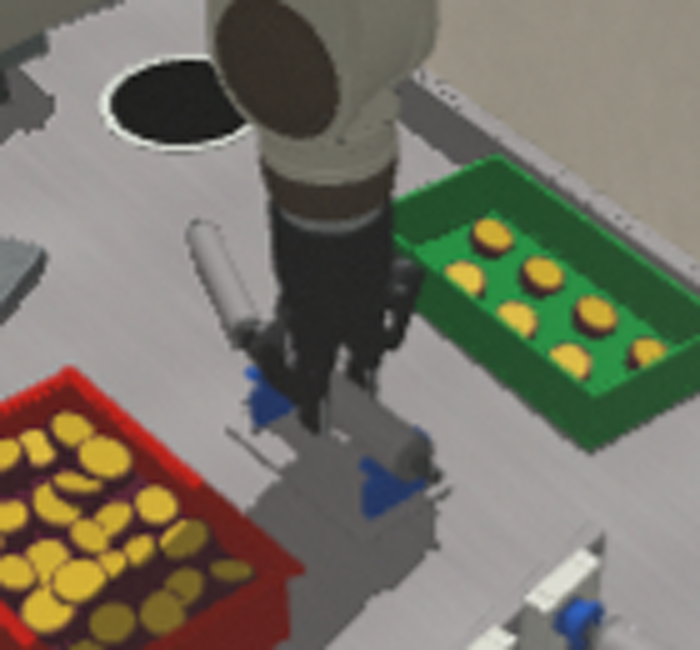

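Emit:
carry_out:
  increments:
    - [0,0,0,-5,0,0,25]
    - [0,0,0,-15,0,0,25]
    - [0,0,0,-30,0,0,25]
    - [0,0,0,-40,0,0,25]
    - [0,0,0,-40,0,0,25]
    - [0,0,0,-40,0,0,25]
    - [0,0,0,0,0,0,25]
    - [0,0,0,0,0,0,25]

```text
time: 9.12
ee_pos: [0.6409, 0.2258, 0.1774]
tcp_rot: [-160.2, 89.9, -157.0]
wrist_force: [-0.2, -0.9, -4.6]
opening: 0.0301
```

Run:
```python
from h import *
o,M=show(); np.save("w6.npy",o,allow_pickle=True)
im=vision.camera("wrist"); cv2.imwrite("pics/w6.png",im[:,:,::-1])
```

```text
t 9.125 p [640.9 225.8 177.4] F [-0.2 -0.9 -4.6] T [-0.05 -0.01 -0.01] open 30.1 q [ 19.4  23.6  29.9  96.3  -0.  106.1]
[[-0.001 -0.057  0.998]
 [-0.     0.998  0.057]
 [-1.    -0.    -0.001]]
```

View pics/w6.png

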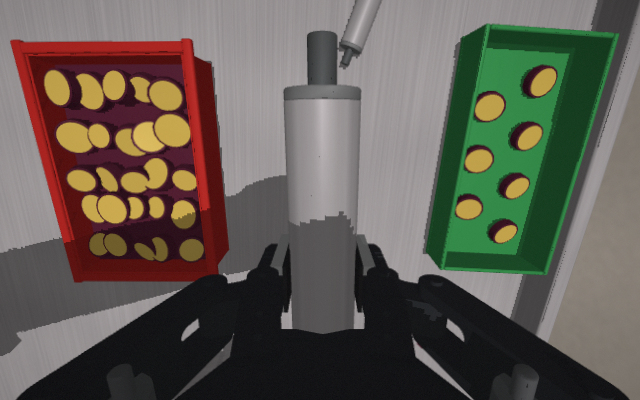

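```bash
cat >> h.py <<'E'
BED=dict(yaw=11.3,t=np.array([565.,-147.5]))
OFF=np.array([-48.8,-0.5,0.])
def bed2w(p):
    a=np.radians(BED['yaw']);c,s=np.cos(a),np.sin(a);p=np.array(p,float)
    return np.r_[np.array([[c,-s],[s,c]])@p[:2]+BED['t'],p[2]]
def w2bed(P):
    a=np.radians(BED['yaw']);c,s=np.cos(a),np.sin(a)
    return np.r_[np.array([[c,s],[-s,c]])@(P[:2]-BED['t']),P[2]]
def tcp_for_low(yl,zl,tilt,xl=0):
    t=np.radians(tilt);C=np.array([xl,yl-100*np.cos(t),zl+100*np.sin(t)])
    G=goal(BED['yaw'],tilt); return bed2w(C)-G@OFF,G
def status():
    o,M=show();p=o['ee_pos']*1000
    C=p+M@OFF;lo=C+M[:,1]*100;hi=C-M[:,1]*100
    print('low end bed',w2bed(lo).round(1),'high end bed',w2bed(hi).round(1),'tilt',np.degrees(np.arcsin(-M[2,1])).round(2),'yaw',np.degrees(np.arctan2(-M[0,1],M[1,1])).round(2))
    a=np.radians(BED['yaw']);F=o['wrist_force'];print('F bed',w2bed(np.r_[F[:2]+BED['t'],F[2]]).round(1)); return o,M
E
python3 - <<'E'
from h import *
p,G=tcp_for_low(65,138,10);plan(p,G);p0,G0=tcp_for_low(65,138,0)
print(p.round(1));print(G.round(3))
o=np.load("w6.npy",allow_pickle=True).item();M=R.from_euler('xyz',o['tcp_rot'],degrees=True).as_matrix()
for q in [(-54.8,99.5,0),(-48.8,99.5,6),(-64.8,79.5,0),(-48.8,79.5,16)]: print(proj("wrist",(o['ee_pos']+M@np.array(q)/1000),o))
E
```

```text
t 9.175 p [640.6 225.8 176.6] F [ 0.  -0.4 -5.1] T [ 0.03 -0.07  0.01] open 30.5 q [ 19.4  23.6  29.8  96.3   0.  106.1]
[[-0.002 -0.057  0.998]
 [-0.001  0.998  0.057]
 [-1.    -0.001 -0.002]]
rotvec tool [-7.98 -0.84 -9.96] shift world [ -67.4 -413.9  -69.4] shift in tool now [  69.9 -409.3  -90.9] shift in goal tool [ 136.5 -374.7 -147.2]
[ 573.1 -188.2  107.2]
[[ 0.034 -0.193  0.981]
 [-0.17   0.966  0.196]
 [-0.985 -0.174  0.   ]]
[[320.33274894  28.45131226]]
[[335.95733929  33.12067349]]
[[320.26043155  83.75918148]]
[[360.00954092  88.27982902]]
```

Emit:
carry_out:
  increments:
    - [0,0,0,0,-51,-11,25]
    - [0,0,0,0,-51,-11,25]
    - [0,0,0,0,-51,-11,25]
    - [0,0,0,0,-51,-11,25]
    - [0,0,0,5,-51,-11,25]
    - [0,0,0,5,-51,-12,25]
    - [0,0,0,5,-51,-12,25]
    - [0,0,0,5,-52,-12,25]
    - [-8,0,0,0,0,0,25]
    - [0,0,-5,5,0,0,25]
    - [0,0,-5,5,0,0,25]
    - [0,0,0,0,0,0,25]

```text
time: 10.68
ee_pos: [0.5725, -0.1867, 0.1465]
tcp_rot: [-90.9, 80.1, -79.5]
wrist_force: [0.3, 0.0, -3.6]
opening: 0.03
```

Run:
```python
from h import *
o,M=status(); np.save("w7.npy",o,allow_pickle=True)
im=vision.camera("wrist"); cv2.imwrite("pics/w7.png",im[:,:,::-1])
p,G=tcp_for_low(65,138,10);plan(p,G)
```

```text
t 10.675 p [ 572.5 -186.7  146.5] F [ 0.3  0.  -3.6] T [ 0.24  0.06 -0.05] open 30.0 q [-13.3   6.6   5.3  84.7  -9.   65. ]
[[ 0.031 -0.195  0.98 ]
 [-0.169  0.966  0.197]
 [-0.985 -0.172 -0.003]]
low end bed [ -0.4  66.5 177.5] high end bed [  -0.  -130.5  211.8] tilt 9.9 yaw 11.41
F bed [ 0.3 -0.  -3.6]
t 10.725 p [ 572.9 -187.1  147.1] F [-0.1  0.3 -4.7] T [0.29 0.09 0.01] open 29.6 q [-13.4   6.7   5.4  84.7  -9.   64.9]
[[ 0.032 -0.194  0.98 ]
 [-0.168  0.966  0.197]
 [-0.985 -0.171 -0.002]]
rotvec tool [ 0.08 -0.1  -0.14] shift world [  0.3  -1.1 -39.9] shift in tool now [39.5  5.7  0.1] shift in goal tool [39.5  5.8  0.1]
```

View pics/w7.png

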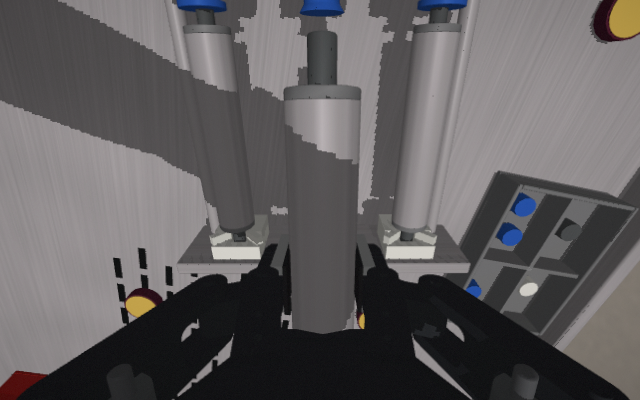

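Run:
```python
from h import *
p,G=tcp_for_low(70,95,10,0.5);plan(p,G)
p,G=tcp_for_low(72,79,10,0.5);plan(p,G)
```

```text
t 10.725 p [ 572.9 -187.1  147.1] F [-0.1  0.3 -4.7] T [0.29 0.09 0.01] open 29.6 q [-13.4   6.7   5.4  84.7  -9.   64.9]
[[ 0.032 -0.194  0.98 ]
 [-0.168  0.966  0.197]
 [-0.985 -0.171 -0.002]]
rotvec tool [ 0.08 -0.1  -0.14] shift world [ -0.2   3.9 -82.9] shift in tool now [81.  18.   0.7] shift in goal tool [81.  18.2  0.6]
t 10.725 p [ 572.9 -187.1  147.1] F [-0.1  0.3 -4.7] T [0.29 0.09 0.01] open 29.6 q [-13.4   6.7   5.4  84.7  -9.   64.9]
[[ 0.032 -0.194  0.98 ]
 [-0.168  0.966  0.197]
 [-0.985 -0.171 -0.002]]
rotvec tool [ 0.08 -0.1  -0.14] shift world [ -0.6   5.9 -98.9] shift in tool now [96.4 22.7  0.8] shift in goal tool [96.4 23.   0.6]
```

Emit:
carry_out:
  increments:
    - [0,0,0,25,5,0.7,25]
    - [0,0,0,25,5,0,25]
    - [0,0,0,20,5,0,25]
    - [0,0,0,11,3,0,25]
    - [0,0,0,0,0,0,25]

```text
time: 11.35
ee_pos: [0.5732, -0.1844, 0.0647]
tcp_rot: [-90.5, 80.1, -79.2]
wrist_force: [0.4, 0.1, -3.5]
opening: 0.0302
```

Run:
```python
from h import *
o,M=status(); np.save("w8.npy",o,allow_pickle=True)
im=vision.camera("wrist"); cv2.imwrite("pics/w8.png",im[:,:,::-1])
im=vision.camera("side"); cv2.imwrite("pics/s8.png",im[:,:,::-1])
crop("pics/s8.png","pics/s8c.png",270,120,430,290,4)
crop("pics/w8.png","pics/w8c.png",170,0,470,140,2.6)
```

```text
t 11.35 p [ 573.2 -184.4   64.7] F [ 0.4  0.1 -3.5] T [ 0.27  0.05 -0.01] open 30.2 q [-13.1   7.   -3.3  75.7  -9.1  65.3]
[[ 0.032 -0.193  0.981]
 [-0.169  0.966  0.195]
 [-0.985 -0.172 -0.002]]
low end bed [ 0.9 68.6 95.7] high end bed [   0.8 -128.4  130.1] tilt 9.92 yaw 11.28
F bed [ 0.4  0.  -3.5]
```

View pics/w8.png

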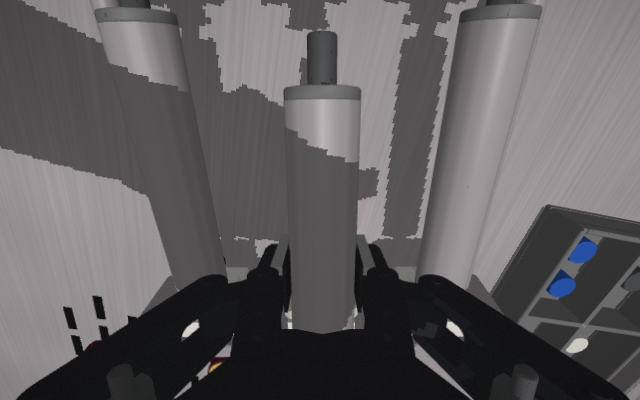

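View pics/s8c.png

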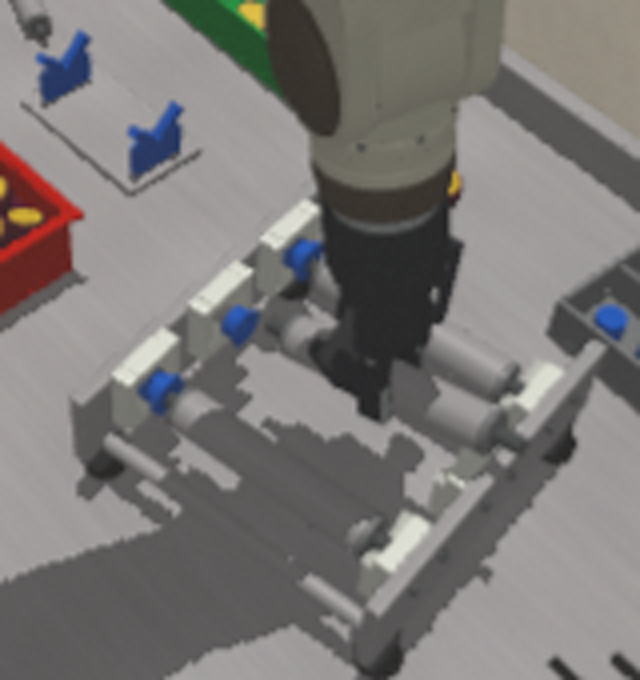

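View pics/w8c.png

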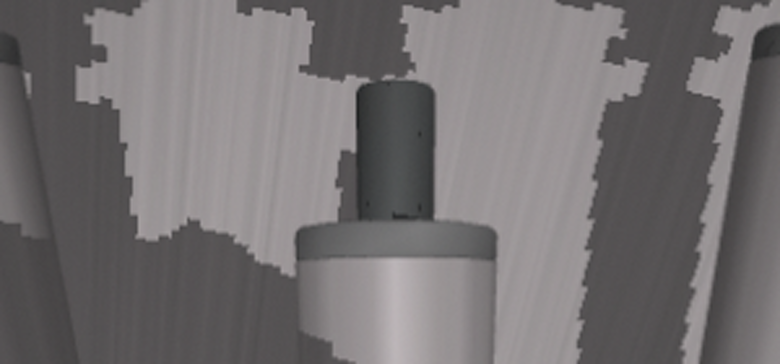

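```bash
sed -i "s/BED=dict(yaw=11.3/BED=dict(yaw=11.75/" h.py
python3 - <<'E'
from h import *
status();p,G=tcp_for_low(72,79,10,0);plan(p,G)
E
```

```text
t 11.45 p [ 574.1 -184.6   66.4] F [-0.1 -0.1 -4.7] T [0.29 0.06 0.01] open 29.8 q [-13.1   6.9  -3.2  75.7  -9.1  65.3]
[[ 0.035 -0.192  0.981]
 [-0.17   0.966  0.196]
 [-0.985 -0.174  0.001]]
low end bed [ 2.2 68.3 97.2] high end bed [   0.5 -128.6  131.9] tilt 10.0 yaw 11.27
F bed [-0.1 -0.  -4.7]
t 11.45 p [ 574.1 -184.6   66.4] F [-0.1 -0.1 -4.7] T [0.29 0.06 0.01] open 29.8 q [-13.1   6.9  -3.2  75.7  -9.1  65.3]
[[ 0.035 -0.192  0.981]
 [-0.17   0.966  0.196]
 [-0.985 -0.174  0.001]]
rotvec tool [-0.47 -0.04  0.  ] shift world [ -2.    3.3 -18.2] shift in tool now [17.3  6.8 -1.4] shift in goal tool [17.3  6.8 -1.3]
```

Emit:
carry_out:
  increments:
    - [-0.5,0,0,0,0,-1,25]
    - [0,0,0,9,3.5,0,25]
    - [0,0,0,8,3,0,25]
    - [0,0,0,0,0,0,25]

```text
time: 11.95
ee_pos: [0.5715, -0.1808, 0.0468]
tcp_rot: [-90.9, 80.0, -79.1]
wrist_force: [-0.4, 0.7, -4.4]
opening: 0.0298
```

Run:
```python
from h import *
o,M=status(); np.save("w9.npy",o,allow_pickle=True)
im=vision.camera("wrist"); cv2.imwrite("pics/w9.png",im[:,:,::-1])
im=vision.camera("side"); cv2.imwrite("pics/s9.png",im[:,:,::-1])
crop("pics/s9.png","pics/s9c.png",310,180,370,230,10)
crop("pics/w9.png","pics/w9c.png",70,0,570,140,1.6)
```

```text
t 11.95 p [ 571.5 -180.8   46.8] F [-0.4  0.7 -4.4] T [0.26 0.05 0.  ] open 29.8 q [-12.8   6.9  -5.4  73.7  -9.1  65.1]
[[ 0.033 -0.202  0.979]
 [-0.17   0.964  0.204]
 [-0.985 -0.173 -0.003]]
low end bed [-0.5 72.5 77.6] high end bed [  -0.2 -124.5  112.2] tilt 9.97 yaw 11.82
F bed [-0.2  0.7 -4.4]
```

View pics/w9c.png

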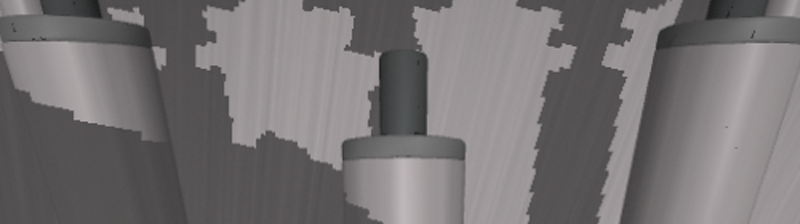

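View pics/s9c.png

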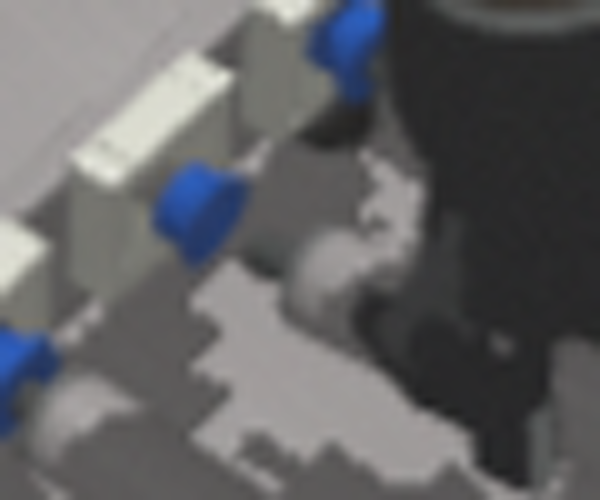

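Run:
```python
from h import *
f=lambda p:((np.array(proj("side",bed2w(p)/1000))[0]-[310,180])*10).round(0)
for n,p in dict(mouth=(0,87,78),mouthtop=(0,87,92),mouthbot=(0,87,64),low=(0,72.5,78),shoulder=(0,53,81),cupL=(-80,90,78),cupR=(80,90,78)).items(): print(n,f(p))
```

```text
mouth [217. 222.]
mouthtop [219. 190.]
mouthbot [215. 253.]
low [258. 248.]
shoulder [314. 276.]
cupL [ 26. 391.]
cupR [378.  55.]
```

Emit:
carry_out:
  increments:
    - [0,0,0,-0.7,4,0,25]
    - [0,0,0,-0.7,4,0,25]
    - [0,0,0,-0.7,4,0,25]
    - [0,0,0,-0.7,4,0,25]
    - [0,0,0,0,0,0,25]

```text
time: 12.68
ee_pos: [0.5687, -0.1649, 0.0478]
tcp_rot: [-90.5, 80.0, -78.7]
wrist_force: [-0.1, -0.6, -3.9]
opening: 0.0302
```

Run:
```python
from h import *
o,M=status()
im=vision.camera("side"); cv2.imwrite("pics/s10.png",im[:,:,::-1])
crop("pics/s10.png","pics/s10c.png",310,180,370,230,10)
```

```text
t 12.675 p [ 568.7 -164.9   47.8] F [-0.1 -0.6 -3.9] T [0.28 0.05 0.  ] open 30.2 q [-11.3   6.1  -6.2  73.8  -9.2  66.6]
[[ 0.034 -0.202  0.979]
 [-0.17   0.964  0.205]
 [-0.985 -0.174 -0.001]]
low end bed [ 0.  88.7 78.6] high end bed [   0.2 -108.3  113.3] tilt 10.0 yaw 11.82
F bed [-0.3 -0.5 -3.9]
```

View pics/s10c.png

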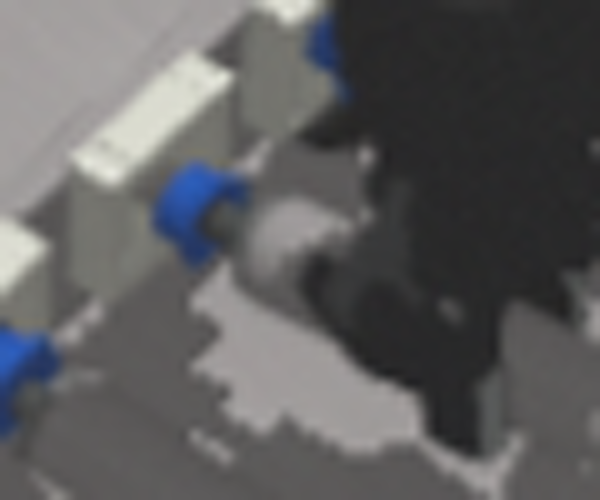

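Emit:
carry_out:
  increments:
    - [0,0,0,-0.35,2,0,25]
    - [0,0,0,-0.35,2,0,25]
    - [0,0,0,-0.35,2,0,25]
    - [0,0,0,-0.35,2,0,25]
    - [0,0,0,0,0,0,25]

```text
time: 13.35
ee_pos: [0.5671, -0.1574, 0.0478]
tcp_rot: [-90.5, 80.0, -78.7]
wrist_force: [1.3, -1.7, -3.8]
opening: 0.0303
```

Run:
```python
from h import *
o,M=status()
```

```text
t 13.35 p [ 567.1 -157.4   47.8] F [ 1.3 -1.7 -3.8] T [-0.15 -0.01  0.03] open 30.3 q [-10.5   5.7  -6.6  73.9  -9.3  67.4]
[[ 0.034 -0.201  0.979]
 [-0.171  0.964  0.204]
 [-0.985 -0.174 -0.001]]
low end bed [-0.  96.4 78.5] high end bed [ 1.000e-01 -1.006e+02  1.134e+02] tilt 10.03 yaw 11.79
F bed [ 0.9 -1.9 -3.8]
```

Emit:
carry_out:
  increments:
    - [0,0,0,-0.35,2,0,25]
    - [0,0,0,-0.35,2,0,25]
    - [0,0,0,0,0,0,25]

```text
time: 13.72
ee_pos: [0.5663, -0.1539, 0.048]
tcp_rot: [-90.4, 79.9, -78.7]
wrist_force: [0.4, -5.8, -3.6]
opening: 0.0302
```

Run:
```python
from h import *
o,M=status()
```

```text
t 13.725 p [ 566.3 -153.9   48. ] F [ 0.4 -5.8 -3.6] T [-0.88 -0.09 -0.01] open 30.2 q [-10.2   5.5  -6.8  74.   -9.4  67.8]
[[ 0.034 -0.201  0.979]
 [-0.172  0.964  0.204]
 [-0.985 -0.175 -0.001]]
low end bed [  0.  100.   78.6] high end bed [ 1.000e-01 -9.690e+01  1.136e+02] tilt 10.08 yaw 11.77
F bed [-0.8 -5.7 -3.6]
```

Emit:
carry_out:
  increments:
    - [0,0,0,-0.35,2,0,25]
    - [0,0,0,-0.35,2,0,25]
    - [0,0,0,-0.35,2,0,25]
    - [0,0,0,0,0,0,25]

```text
time: 14.22
ee_pos: [0.5654, -0.149, 0.0484]
tcp_rot: [-90.3, 79.8, -78.6]
wrist_force: [1.4, -11.5, -3.1]
opening: 0.0299
```

Run:
```python
from h import *
o,M=status()
im=vision.camera("side"); cv2.imwrite("pics/s11.png",im[:,:,::-1])
crop("pics/s11.png","pics/s11c.png",310,160,420,250,6)
```

```text
t 14.225 p [ 565.4 -149.    48.4] F [  1.4 -11.5  -3.1] T [-1.95 -0.27  0.04] open 29.9 q [-9.6  5.2 -7.1 74.  -9.5 68.3]
[[ 0.035 -0.2    0.979]
 [-0.174  0.964  0.203]
 [-0.984 -0.177 -0.001]]
low end bed [  0.2 105.   78.8] high end bed [  0.  -91.8 114.3] tilt 10.21 yaw 11.71
F bed [ -1.  -11.5  -3.1]
```

View pics/s11c.png

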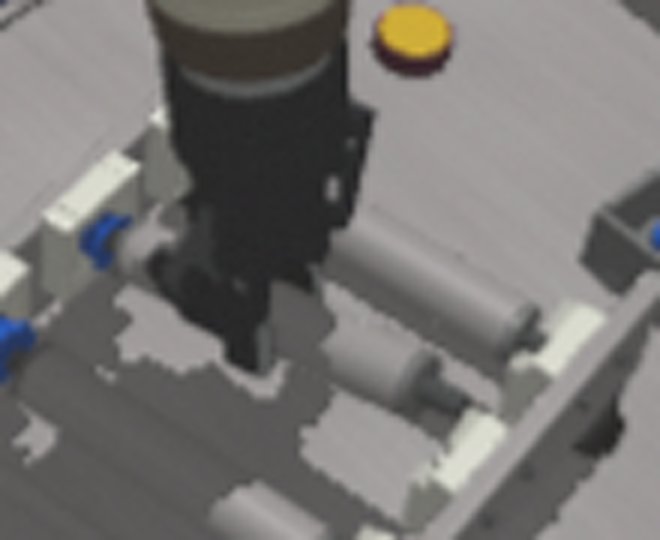

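Emit:
carry_out:
  increments:
    - [0,0,0,-0.25,1.4,0,25]
    - [0,0,0,-0.25,1.4,0,25]
    - [0,0,0,0,0,0,25]

```text
time: 14.65
ee_pos: [0.5649, -0.1468, 0.0486]
tcp_rot: [-90.3, 79.7, -78.6]
wrist_force: [1.6, -15.1, -2.8]
opening: 0.0301
```

Run:
```python
from h import *
o,M=status()
im=vision.camera("wrist"); cv2.imwrite("pics/w12.png",im[:,:,::-1])
# rotation plan about low end: steps
a=-0
lo=OFF+np.array([0,100,0]);print(lo)
```

```text
t 14.65 p [ 564.9 -146.8   48.6] F [  1.6 -15.1  -2.8] T [-2.5  -0.35  0.02] open 30.1 q [-9.4  5.1 -7.2 74.  -9.6 68.6]
[[ 0.035 -0.199  0.979]
 [-0.175  0.964  0.202]
 [-0.984 -0.178 -0.001]]
low end bed [  0.2 107.3  78.9] high end bed [ -0.  -89.5 114.5] tilt 10.27 yaw 11.69
F bed [ -1.6 -15.1  -2.8]
[-48.8  99.5   0. ]
```

View pics/w12.png

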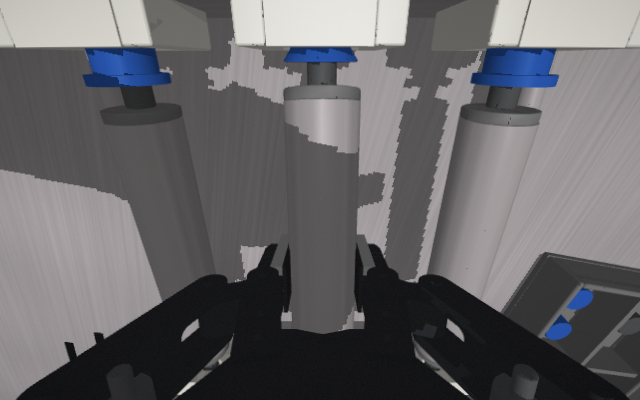

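Emit:
carry_out:
  increments:
    - [0,0,1,1.95,0.85,0,25]
    - [0,0,1,1.95,0.85,0,25]
    - [0,0,1,1.95,0.85,0,25]
    - [0,0,1,1.95,0.85,0,25]
    - [0,0,0,0,0,0,25]

```text
time: 15.32
ee_pos: [0.5646, -0.1448, 0.0402]
tcp_rot: [-90.3, 83.8, -78.7]
wrist_force: [1.7, -13.3, -2.8]
opening: 0.0303
```

Run:
```python
from h import *
o,M=status()
```

```text
t 15.325 p [ 564.6 -144.8   40.2] F [  1.7 -13.3  -2.8] T [-2.45 -0.43  0.05] open 30.3 q [-11.3   6.7  -6.1  74.9  -5.8  66.9]
[[ 0.021 -0.201  0.979]
 [-0.107  0.974  0.202]
 [-0.994 -0.109 -0.001]]
low end bed [  0.3 106.9  77.9] high end bed [  0.  -91.9  99.6] tilt 6.24 yaw 11.66
F bed [ -1.1 -13.4  -2.8]
```

Emit:
carry_out:
  increments:
    - [0,0,1,1.95,1.15,0,25]
    - [0,0,1,1.95,1.15,0,25]
    - [0,0,1,1.95,1.15,0,25]
    - [0,0,0,0,0,0,25]

```text
time: 15.82
ee_pos: [0.5641, -0.1421, 0.034]
tcp_rot: [-90.5, 86.7, -78.9]
wrist_force: [2.1, -14.7, -3.6]
opening: 0.0301
```

Run:
```python
from h import *
o,M=status()
im=vision.camera("side"); cv2.imwrite("pics/s13.png",im[:,:,::-1])
crop("pics/s13.png","pics/s13c.png",350,190,420,260,9)
```

```text
t 15.825 p [ 564.1 -142.1   34. ] F [  2.1 -14.7  -3.6] T [-2.6  -0.48  0.01] open 30.1 q [-12.5   7.9  -5.2  75.6  -3.   65.8]
[[ 0.011 -0.202  0.979]
 [-0.056  0.978  0.202]
 [-0.998 -0.057 -0.001]]
low end bed [  0.4 107.6  77.1] high end bed [  0.1 -92.1  88.4] tilt 3.26 yaw 11.66
F bed [ -1.  -14.8  -3.6]
```

View pics/s13c.png

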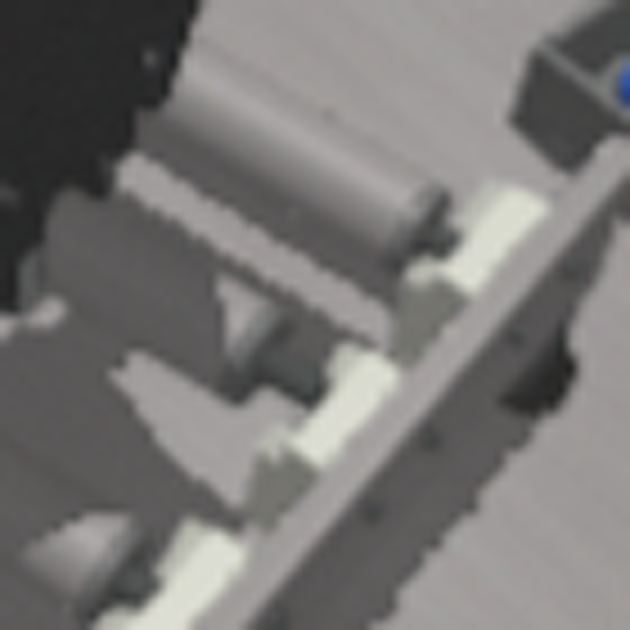

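Emit:
carry_out:
  increments:
    - [0,0,1,2.1,0.85,0,25]
    - [0,0,1,2.1,0.85,0,25]
    - [0,0,0,0,0,0,25]

```text
time: 16.25
ee_pos: [0.5639, -0.1406, 0.0298]
tcp_rot: [-90.9, 88.7, -79.3]
wrist_force: [1.8, -14.2, -3.2]
opening: 0.0299
```

Run:
```python
from h import *
o,M=status()
```

```text
t 16.25 p [ 563.9 -140.6   29.8] F [  1.8 -14.2  -3.2] T [-2.53 -0.4   0.07] open 29.9 q [-13.4   8.8  -4.7  76.1  -1.1  65. ]
[[ 0.004 -0.202  0.979]
 [-0.022  0.979  0.202]
 [-1.    -0.022 -0.   ]]
low end bed [  0.5 107.5  76.4] high end bed [  0.2 -92.5  80.8] tilt 1.26 yaw 11.66
F bed [ -1.1 -14.3  -3.2]
```

Emit:
carry_out:
  increments:
    - [0,0,0.6,1.2,0.55,0,25]
    - [0,0,0.6,1.2,0.55,0,25]
    - [0,0,0,0,0,0,25]

```text
time: 16.62
ee_pos: [0.5637, -0.1396, 0.0275]
tcp_rot: [-100.1, 89.9, -88.4]
wrist_force: [2.5, -14.6, -3.6]
opening: 0.0303
```

Run:
```python
from h import *
o,M=status()
im=vision.camera("side"); cv2.imwrite("pics/s14.png",im[:,:,::-1])
crop("pics/s14.png","pics/s14c.png",310,160,420,250,6)
```

```text
t 16.625 p [ 563.7 -139.6   27.5] F [  2.5 -14.6  -3.6] T [-2.59 -0.38  0.04] open 30.3 q [-13.9   9.3  -4.3  76.4  -0.1  64.5]
[[ 0.    -0.202  0.979]
 [-0.001  0.979  0.202]
 [-1.    -0.001 -0.   ]]
low end bed [  0.5 107.6  76.1] high end bed [  0.2 -92.4  76.4] tilt 0.07 yaw 11.67
F bed [ -0.5 -14.8  -3.6]
```

View pics/s14c.png

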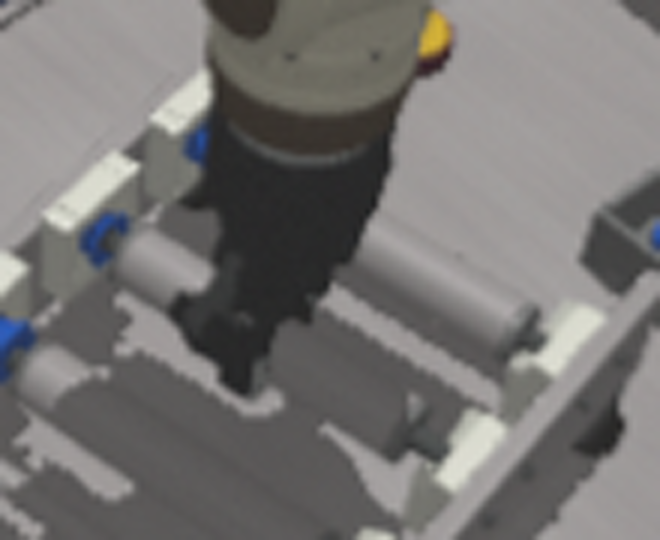

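Emit:
carry_out:
  increments:
    - [0,0,0,0.7,0,0,25]
    - [0,0,0,0,0,0,25]

```text
time: 16.92
ee_pos: [0.5638, -0.1396, 0.0269]
tcp_rot: [-90.5, 89.9, -78.8]
wrist_force: [3.4, -13.9, -3.1]
opening: 0.0301
```

Run:
```python
from h import *
o,M=status()
```

```text
t 16.925 p [ 563.8 -139.6   26.9] F [  3.4 -13.9  -3.1] T [-2.61 -0.48 -0.05] open 30.1 q [-13.9   9.3  -4.4  76.3  -0.1  64.5]
[[ 0.    -0.202  0.979]
 [-0.002  0.979  0.202]
 [-1.    -0.002 -0.   ]]
low end bed [  0.6 107.6  75.5] high end bed [  0.3 -92.4  75.9] tilt 0.1 yaw 11.67
F bed [  0.5 -14.3  -3.1]
```

Emit:
carry_out:
  increments:
    - [0,0,0,0,-1.5,0,25]
    - [0,0,0,0,-1.5,0,25]
    - [0,0,0,0,-1.5,0,25]
    - [0,0,0,0,0,0,25]

```text
time: 17.42
ee_pos: [0.5645, -0.1432, 0.0267]
tcp_rot: [-142.3, 90.0, -130.6]
wrist_force: [2.6, -10.1, -2.5]
opening: 0.03
```

Run:
```python
from h import *
o,M=status()
im=vision.camera("side"); cv2.imwrite("pics/s15.png",im[:,:,::-1])
crop("pics/s15.png","pics/s15c.png",350,190,420,260,9)
```

```text
t 17.425 p [ 564.5 -143.2   26.7] F [  2.6 -10.1  -2.5] T [-1.93 -0.34 -0.05] open 30.0 q [-14.2   9.6  -4.1  76.3  -0.   64.1]
[[-0.    -0.203  0.979]
 [-0.     0.979  0.203]
 [-1.    -0.    -0.   ]]
low end bed [  0.5 103.8  75.5] high end bed [  0.3 -96.2  75.5] tilt 0.01 yaw 11.7
F bed [  0.5 -10.4  -2.5]
```

View pics/s15c.png

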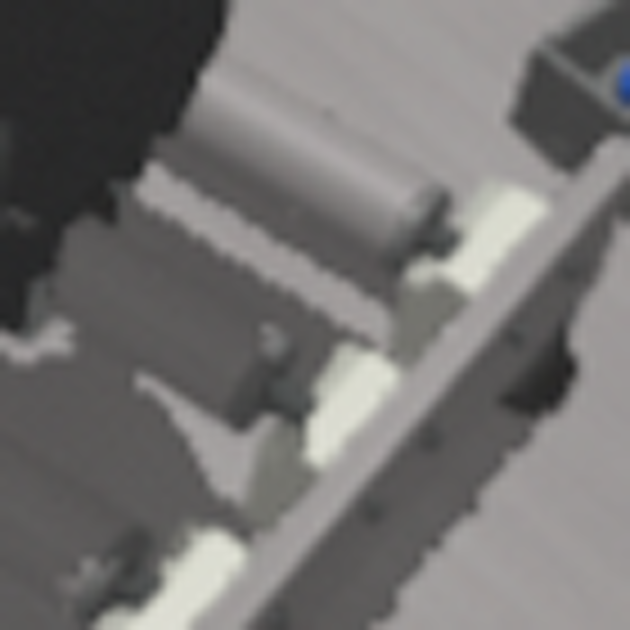

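Emit:
carry_out:
  increments:
    - [0,0,0,0,-1,0,25]
    - [0,0,0,0,-1,0,25]
    - [0,0,0,0,-1,0,25]
    - [0,0,0,0,0,0,25]

```text
time: 17.98
ee_pos: [0.565, -0.1456, 0.0266]
tcp_rot: [113.0, 89.9, 124.8]
wrist_force: [1.7, -7.2, -2.4]
opening: 0.0302
```

Run:
```python
from h import *
o,M=status()
```

```text
t 17.975 p [ 565.  -145.6   26.6] F [ 1.7 -7.2 -2.4] T [-1.42 -0.3  -0.03] open 30.2 q [-14.5   9.7  -3.9  76.4   0.   63.8]
[[-0.001 -0.203  0.979]
 [ 0.001  0.979  0.203]
 [-1.     0.001 -0.   ]]
low end bed [  0.4 101.4  75.5] high end bed [  0.3 -98.6  75.3] tilt -0.05 yaw 11.73
F bed [ 0.2 -7.4 -2.4]
```

Emit:
carry_out:
  increments:
    - [0,0,0,0,-0.8,0,25]
    - [0,0,0,0,-0.8,0,25]
    - [0,0,0,0,-0.5,0,25]
    - [0,0,0,0,0,0,25]

```text
time: 18.48
ee_pos: [0.5653, -0.1471, 0.0266]
tcp_rot: [104.5, 89.9, 116.2]
wrist_force: [0.3, -5.6, -1.3]
opening: 0.0299
```

Run:
```python
from h import *
o,M=status()
```

```text
t 18.475 p [ 565.3 -147.1   26.6] F [ 0.3 -5.6 -1.3] T [-1.08 -0.17 -0.11] open 29.9 q [-14.6   9.9  -3.8  76.4   0.1  63.6]
[[-0.001 -0.204  0.979]
 [ 0.002  0.979  0.204]
 [-1.     0.002 -0.   ]]
low end bed [ 0.4 99.7 75.5] high end bed [   0.3 -100.3   75.2] tilt -0.1 yaw 11.75
F bed [-0.9 -5.5 -1.3]
```

Emit:
carry_out:
  increments:
    - [0,0,0,0,-0.6,0,25]
    - [0,0,0,0,-0.4,0,25]
    - [0,0,0,0,0,0,25]

```text
time: 18.85
ee_pos: [0.5653, -0.1476, 0.0265]
tcp_rot: [101.7, 89.8, 113.4]
wrist_force: [1.7, -4.2, 2.4]
opening: 0.0302
```

Run:
```python
from h import *
o,M=status()
im=vision.camera("wrist"); cv2.imwrite("pics/w16.png",im[:,:,::-1])
```

```text
t 18.85 p [ 565.3 -147.6   26.5] F [ 1.7 -4.2  2.4] T [-0.93 -0.24 -0.06] open 30.2 q [-14.7   9.9  -3.7  76.5   0.1  63.5]
[[-0.001 -0.204  0.979]
 [ 0.003  0.979  0.204]
 [-1.     0.003 -0.001]]
low end bed [ 0.3 99.2 75.5] high end bed [   0.4 -100.8   75. ] tilt -0.16 yaw 11.77
F bed [ 0.8 -4.5  2.4]
```

View pics/w16.png

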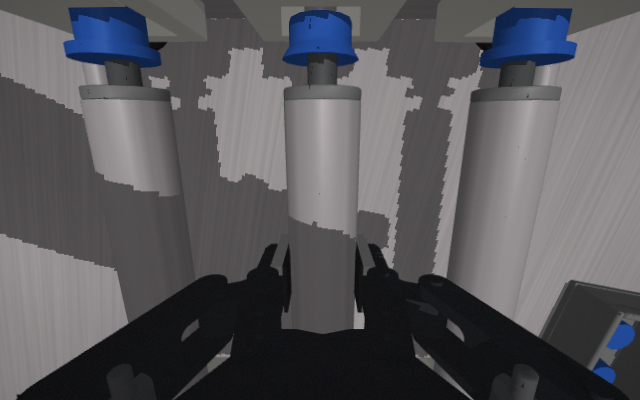

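Emit:
carry_out:
  increments:
    - [0,0,0,0,0,0,37]
    - [0,0,0,0,0,0,40]
    - [0,0,0,0,0,0,46]
    - [0,0,0,0,0,0,55]
    - [0,0,0,0,0,0,55]
    - [0,0,0,0,0,0,55]

```text
time: 19.65
ee_pos: [0.5649, -0.1473, 0.0259]
tcp_rot: [113.0, 89.8, 124.8]
wrist_force: [-0.7, -0.1, 0.2]
opening: 0.0467
```

Run:
```python
from h import *
o,M=status()
im=vision.camera("wrist"); cv2.imwrite("pics/w17.png",im[:,:,::-1])
im=vision.camera("side"); cv2.imwrite("pics/s17.png",im[:,:,::-1])
crop("pics/s17.png","pics/s17c.png",310,160,420,250,6)
```

```text
t 19.65 p [ 564.9 -147.3   25.9] F [-0.7 -0.1  0.2] T [-0.02  0.01  0.03] open 46.7 q [-14.7   9.9  -3.8  76.5   0.1  63.5]
[[-0.002 -0.204  0.979]
 [ 0.003  0.979  0.204]
 [-1.     0.004 -0.002]]
low end bed [-0.1 99.5 75.1] high end bed [ 1.000e-01 -1.005e+02  7.430e+01] tilt -0.21 yaw 11.78
F bed [-0.7  0.   0.2]
```

View pics/w17.png

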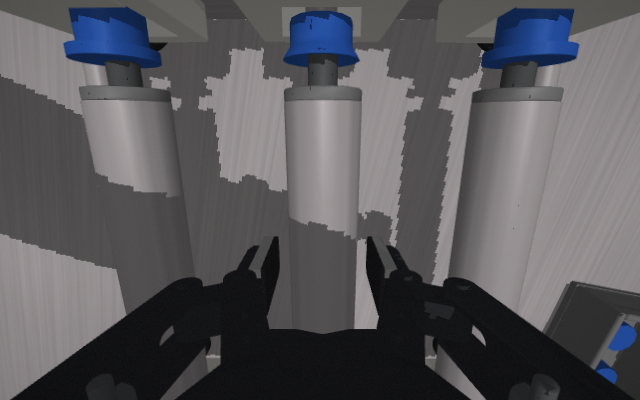

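View pics/s17c.png

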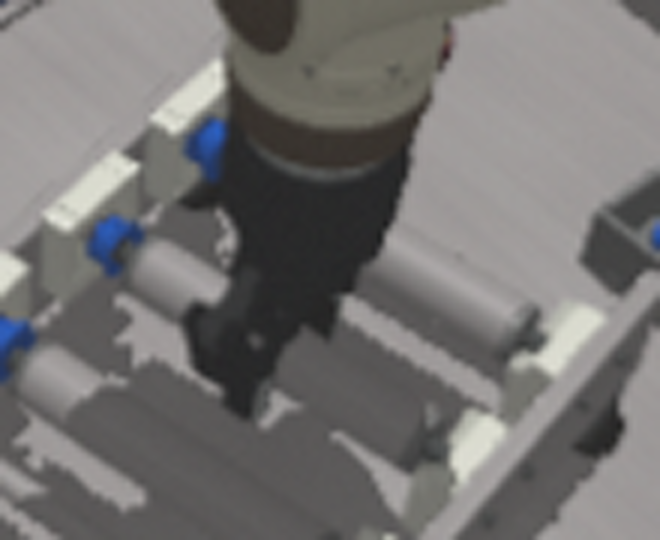

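Released and stayed put, with no residual force. I'll withdraw straight up and look.

Emit:
carry_out:
  increments:
    - [0,0,0,-8,0,0,55]
    - [0,0,0,-15,0,0,55]
    - [0,0,0,-25,0,0,55]
    - [0,0,0,-40,0,0,55]
    - [0,0,0,-40,0,0,55]
    - [0,0,0,-40,0,0,55]
    - [0,0,0,-40,-30,0,55]
    - [0,0,0,-20,-40,0,55]
    - [0,0,0,0,0,0,55]
    - [0,0,0,0,0,0,55]

```text
time: 21.0
ee_pos: [0.5795, -0.2164, 0.2539]
tcp_rot: [112.0, 89.8, 123.7]
wrist_force: [0.8, 0.1, 0.6]
opening: 0.0471
```

Run:
```python
from h import *
o,M=status(); np.save("w18.npy",o,allow_pickle=True)
im=vision.camera("wrist"); cv2.imwrite("pics/w18.png",im[:,:,::-1])
im=vision.camera("side"); cv2.imwrite("pics/s18.png",im[:,:,::-1])
im=vision.camera("top"); cv2.imwrite("pics/t18.png",im[:,:,::-1])
crop("pics/s18.png","pics/s18c.png",280,150,430,290,4)
```

```text
t 21.0 p [ 579.5 -216.4  253.9] F [0.8 0.1 0.6] T [0.02 0.01 0.04] open 47.1 q [-2.050e+01  1.700e+01  3.000e+01  1.032e+02  1.000e-01  5.770e+01]
[[-0.002 -0.204  0.979]
 [ 0.003  0.979  0.204]
 [-1.     0.004 -0.001]]
low end bed [3.000e-01 2.890e+01 3.031e+02] high end bed [ 3.000e-01 -1.711e+02  3.023e+02] tilt -0.21 yaw 11.76
F bed [ 0.8 -0.1  0.6]
```

View pics/w18.png

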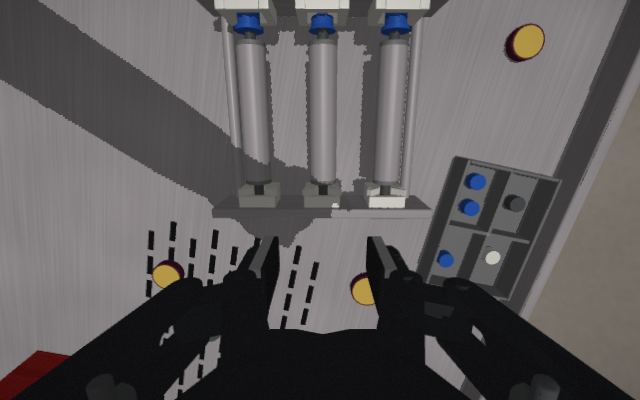

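View pics/s18c.png

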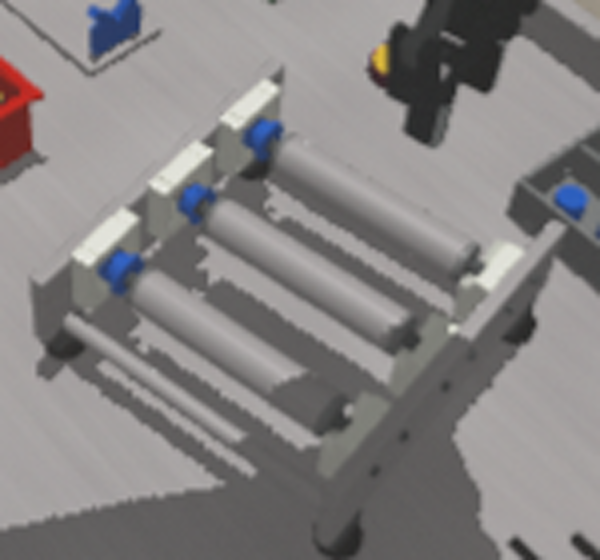

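View pics/t18.png

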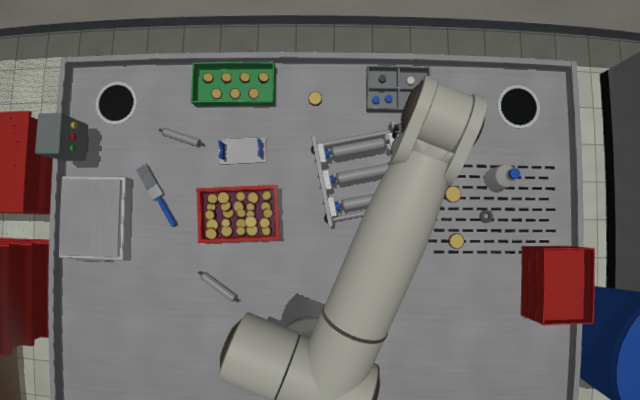

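The wrist view shows the middle roller (322,110) fitted just like its neighbours, with its stubs in the cup (322,25) and keeper (322,190). The loose things I can see are where they were, so I'm handing in.

```bash
python3 -c "
from workcell import job_done
print(job_done())"
```

```text
the job is handed in; nothing more can be done
None
```

The roller from the blue cradle is now in the middle bay, level and held between cup and keeper. The gripper released it and moved well clear before I handed in, at about 21 s.

**How it went:**
- **Grip:** My first grip failed. It pinched only the top of the tube, because the fingertips were about 30 mm short of the stated tool point. I opened, went lower and gripped the tube properly.
- **Insertion:** I tilted the roller 10° and pushed its low end into the cup, pressing the spring in. I then tipped the high end down in front of the keeper's roof.
- **Seating:** I eased off until the spring slid the roller home and the stub met the end wall.

**Last checks:**
- **Contact force:** the highest I read on the bed was about 15 N against the 30 N limit. Forces were read at the end of each short move, not continuously.
- **Release:** no force remained on the gripper after it opened, and the roller did not move.
- **Fit:** the wrist and side views show it lying like its two neighbours, with its stubs in cup and keeper.
- **Loose things:** the ones I could see had not moved. In the last top view the arm hid the slice at pixel (443,135), but the wrist and side views showed it standing as before.
- **Disagreement:** camera estimates of the bed's turn ranged from 10.7° to 11.8°. I used 11.75°, from lining up with the neighbouring rollers.

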